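# Clamp the short column and hold the lever at the fourth click

### The arm

A 7-joint arm with a two-finger parallel gripper is mounted at the origin on a cart in front of the work surface, level with it; the furniture and walls round the work are solid. World frame = base frame: x ahead of the robot, y to its left, z up, the work surface at z = 0. Lengths are in m, angles in rad, forces in N, time in s.
With the tool pointing down it reaches from about 0.4 to 0.85 m from the base axis. Payload 4.4 kg.
Tool frame: the origin (TCP) lies on the front face of the gripper's body, between the roots of the fingers; the fingertips stand 97 mm ahead of it and the grasp point (between the pads) lies 78 mm ahead of it; z points along the fingers, x is the direction in which the jaws open and shut, and the axes are right-handed (so a half turn about z gives the same grasp; the last joint's range is limited). The gripper opens to 94 mm and grips with 3 to 60 N. Pads are 16 mm wide; open, the fingers measure 119 mm over their backs; the gripper's body (75 mm by 177 mm) begins 78 mm behind the grasp point.
Start: joints at [-1.392, 0.628, 0.038, 1.517, -0.027, 0.996, -0.02], TCP at [0.158, 0.631, 0.303] pointing down, gripper open.
Joint ranges: [-3.06, 3.06], [-0.37, 2.12], [-1.25, 1.32], [0.18, 2.47], [-1.1, 4.24], [0.23, 1.98], [-2.94, 2.94]. Speed limits (rad/s): [2.57, 2.57, 3.14, 3.14, 3.14, 3.14, 3.14].

### API

Orientations are given as a rotation vector (axis times angle).
In Python, from rig import arm gives the robot as it stands.
- The arm moves only by the tool step_arm, never from a script. Its argument "commands" is a list of rows, each a list of 6 numbers: the shift along the tool's x, y, z in m, then the turn, a rotation vector about the tool's x, y, z in rad. In form: [[x, y, z, wx, wy, wz], ...]. A call has 1 to 8 rows; each row is the pose to reach, as a shift and turn from the pose measured when the call began, along the tool's axes at that moment; what a row does not reach only later rows make up. A row lasts 1/12 s, in which the tool goes at most 41.7 mm and 7.16 degrees, less where a joint would pass 70% of its speed; a pose out of reach is approached as far as the arm can. A call with a gripper value outside its range is refused whole. "fingers" is the closure in counts, from 0 (fully open) to 255 (shut), set as the call begins (left out, the last holds). The fingers move at their own pace and stop on an object; "squeeze" is the grip in N (left out, the last holds). Time passes only in rows, so rows that repeat a pose let the fingers close. It gives the time, the measured TCP pose, the force and the opening at its end, in the units of the state.
- arm.get_obs(): the state, without advancing time (a new reading comes with each control period).
- arm.read_camera(name): name is "scene" or "top" or "wrist"; returns a dict with "img" (384x512x3 uint8, red, green, blue), "intrinsics" (3x3 intrinsics, pixels), "cam_to_world" (4x4, takes a point from camera to world coordinates). Camera axes: x right, y down, z forward; pixel columns grow to the right and rows downward; lengths in m; the calibration is good to about 2 mm. The wrist camera is an equidistant fisheye: a pixel r from the principal point sees the ray r / f radians off the axis. A picture is of the moment at which its call begins. There is no depth.
- arm.job_done(): hands the job in, once; it reports no verdict.
The state is a dict: "time_s": time; "q": joint angles; "joint_velocities": joint speeds; "joint_efforts": joint torques, N m; "position": TCP position; "eef_rot": TCP orientation; "ft_force": force on the tool from outside, world axes, zero at the start; "ft_torque": the same for the moment, N m; "gripper_width": finger opening in m.
Only numpy, scipy, OpenCV 4.12 (cv2) and the standard library are available. Lean on these libraries where they do the work, as an engineer would, in place of code of your own. Each camera call takes 0.05 s, during which the arm holds its last target.

### The job

Pick the short separation column out of the parts tray, lay it in the V saddles of the column clamp and let go of it, then swing the clamp's ratchet lever exactly four clicks from its rest, never past the fourth, so that the sprung nose seals the column. The clicks only mark the steps and the lever springs back if it is let go, so finish while still holding it at the fourth click (I will then fit the locking pin); leave all the other things where they are.

Things in the scene. Friction and masses are not known exactly. Their poses are not given: they have to be found in the camera images.
- column: The short steel separation column: a 10 mm round tube with 16 mm hexagonal end fittings, 124 mm long over all, 110 g, lying in the tray; the bare tube to grip is the middle 76 mm. Origin under its middle: the tube's axis runs along the column's own y axis, 7.5 mm above the origin (own z) as it lies; either end may face either way.
- long_column: Decoy: the same kind of column, 174 mm long over all. Stays in the tray.
- driver: Small screwdriver, 164 mm long, in the tray, lying along its own y. Stays there.
- felt_pen: Felt marker, 128 mm long, in the tray, lying along its own y. Stays there.
- glass_syringe: Micro syringe, 182 mm long, in the tray, lying along its own y. Stays there.
- tray: Shallow steel tray, 215 mm (own x) by 256 mm (own y), walls 28 mm high and 3 mm thick, floor 3 mm thick; fixed. Five long things lie in it about along its own x in lanes 46 mm apart, in any order. Origin: centre of its underside.
- clamp: Column clamp, fixed to the bench: an aluminium base plate 120 mm (own x) by 275 mm (own y), 12 mm thick, top at z = 12 mm. Along its own y: a fixed seat block (62 mm high) at the +y end, two V saddles, and at the -y end the 64 mm high ram housing with the ratchet lever on top. Origin on the worktop, under the middle of the place for the column.
- cradle (a point): Where the middle of the column's axis belongs: 45 mm above the worktop, midway between seat and nose, the axis along the clamp's y. The tube rests in two 90-degree V saddles 28 mm to either side, each 9 mm (y) by 42 mm, 47 mm free between them, tips 7 mm above the axis. The column has 3.5 mm of play at each end between seat and nose; the nose then pushes it up to 3.5 mm toward +y.
- nose: Sprung steel sealing cup, 21 mm across, on the end of the ram, that presses on the -y end of the column (3 N per mm). It advances 2.5 mm toward +y per click of the lever and meets the column by the third click.
- lever (a joint): Angle of the ratchet lever, rad: 0 at rest, growing as the lever swings clockwise seen from above. One click = 0.2094 rad (12 degrees): a spring plunger rides over pins on the lever's disc, resistance is greatest as it climbs out of a notch and drops away as it falls into the next. Notch n is at n x 0.2094 rad, so the fourth is at 0.838; there are seven. A return spring always pulls the lever back to 0: at the grip it takes about 2 to 9 N to swing it.
- pivot (a point): Point on the lever's upright turning axis, level with the middle of its grip, 118 mm above the worktop. The grip's centre moves on a level circle of 95 mm radius about it.
- grip: The lever's upright grip: a black cylinder of 20 mm diameter and 48 mm height that turns freely about its own upright axis, standing on the end of the lever arm; its foot is 92.5 mm above the worktop (arm top 92 mm), its top 140 mm. Origin: centre of its foot. At rest it stands, from the pivot, 70 degrees clockwise of the clamp's own +x, and it swings clockwise (toward the robot).
- timer: Bystander: white timer, 66 mm wide and 59 mm high, behind the clamp. Origin under it.
- seal_jar: Bystander: small jar, 44 mm across and 42 mm high, behind the clamp. Origin under it.
- filter_pack: Bystander: card box 48 x 80 x 30 mm to the right of the clamp. Origin under it.
Not all that is in view belongs to the job. What is shaped like the column but orange is not meant.

How it is judged:
On the way:
1. the short column lies in the V saddles, let go, with the lever still at rest (distance between column and cradle below 0.014 m and angle between the y axis of column and the y axis of clamp, either way round below 0.06 rad and horizontal distance between column and cradle below 0.007 m and contact force between the fingers and column below 0.05 N and value of joint lever below 0.06282 rad and linear speed of column below 0.02 m/s), for 0.2 s.
At the end, for the whole second after the job is handed in: The fingers hold the grip (over 0.5 N), the lever at rest within 0.35 click of the fourth notch; the short column lies in the saddles along the clamp (within 0.06 rad, middle within 7 mm of the cradle point seen from above), touched by no finger, pressed by the nose with over 2 N (distance between column and cradle below 0.014 m and angle between the y axis of column and the y axis of clamp, either way round below 0.06 rad and horizontal distance between column and cradle below 0.007 m and value of joint lever between 0.76431 and 0.91089 rad and velocity of joint lever between -0.1 and 0.1 rad/s and contact force between the fingers and grip above 0.5 N and contact force between nose and column above 2 N and contact force between the fingers and column below 0.05 N); the arm keeps its last pose, push and grip.
It fails at once if the lever is swung past the fourth click (value of joint lever above 0.96324 rad).
It fails at once if a bystander by the clamp is moved more than 30 mm (distance of any of timer, seal_jar, filter_pack from where it was at the start of the episode above 0.03 m).
It fails at once if another thing in the tray is moved more than 60 mm (distance of any of long_column, driver, felt_pen, glass_syringe from where it was at the start of the episode above 0.06 m).
It also fails if it takes over 72 s, if anything falls off the work surface, if the arm or the gripper's body presses on something with over 40 N, if the wrist force passes 120 N, or if a joint passes its speed limit or range.

## Working session

There is one attempt and no reset: what is moved stays moved. The work goes in short steps, Python scripts to look and compute and a tool call to move; the robot and the scene stay as the last step left them, time stands still between calls to the robot, and variables do not carry over. Pictures are saved under pics/ and viewed, and the job is handed in when it is done.

Besides the shell and the picture viewer there is one more tool, called as name(argument=value, ...), one argument or row to a line, values as JSON. step_arm: Moves the arm, as the interface text tells. Its arguments: {"type":"object","properties":{"commands":{"type":"array","items":{"type":"array","items":{"type":"number"}}},"fingers":{"type":"number"},"squeeze":{"type":"number"}},"required":["commands"]}

```bash
ls; mkdir -p pics
python3 - <<'E'
from rig import arm
import cv2,numpy as np
o=arm.get_obs()
for k,v in o.items(): print(k,np.round(v,4))
for n in ["scene","top","wrist"]:
    r=arm.read_camera(n); cv2.imwrite(f"pics/{n}0.png",r["img"][:,:,::-1]); np.savez(f"{n}0.npz",**r)
    print(n,np.round(r["intrinsics"],2).tolist(),np.round(r["cam_to_world"],4).tolist())
E
```

```text
pics
time_s 0.0
q [-1.3918  0.6293  0.0384  1.5184 -0.027   0.9963 -0.02  ]
joint_velocities [ 0.0004 -0.0005 -0.0004 -0.0003  0.0001  0.0003 -0.0011]
joint_efforts [ 5.00000e-04 -5.49721e+01  1.14340e+00 -1.86632e+01 -5.23000e-02
  2.37000e-02  2.00000e-04]
position [0.1574 0.6302 0.3018]
eef_rot [ 2.4751e+00  1.9329e+00 -2.4000e-03]
ft_force [0.0637 0.2824 0.7175]
ft_torque [0.0258 0.0186 0.0311]
gripper_width 0.0942
scene [[421.68, 0.0, 251.71], [0.0, 421.68, 196.47], [0.0, 0.0, 1.0]] [[-0.4309, -0.4801, 0.7641, -0.3879], [-0.9023, 0.2151, -0.3737, 0.4512], [0.015, -0.8504, -0.5259, 0.7285], [0.0, 0.0, 0.0, 1.0]]
top [[475.31, 0.0, 257.76], [0.0, 475.31, 187.89], [0.0, 0.0, 1.0]] [[-0.0147, -0.9976, 0.0677, 0.4275], [-0.9999, 0.0152, 0.0068, -0.0056], [-0.0078, -0.0676, -0.9977, 1.8625], [0.0, 0.0, 0.0, 1.0]]
wrist [[297.32, 0.0, 252.66], [0.0, 297.32, 186.94], [0.0, 0.0, 1.0]] [[0.2433, 0.9328, 0.2658, 0.0798], [0.97, -0.2336, -0.0681, 0.6496], [-0.0015, 0.2744, -0.9616, 0.3834], [0.0, 0.0, 0.0, 1.0]]
```

View pics/scene0.png

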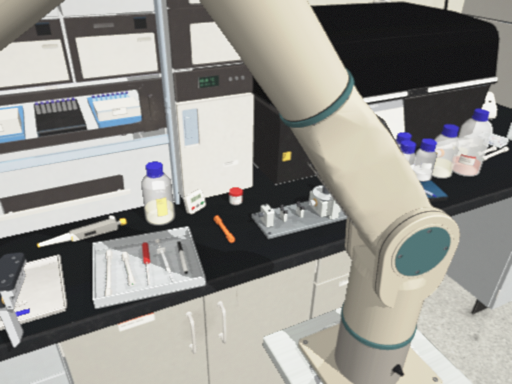

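View pics/top0.png

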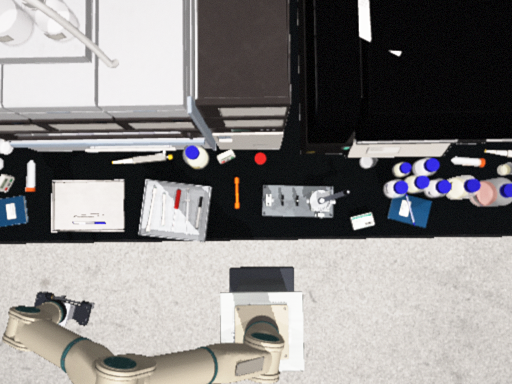

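View pics/wrist0.png

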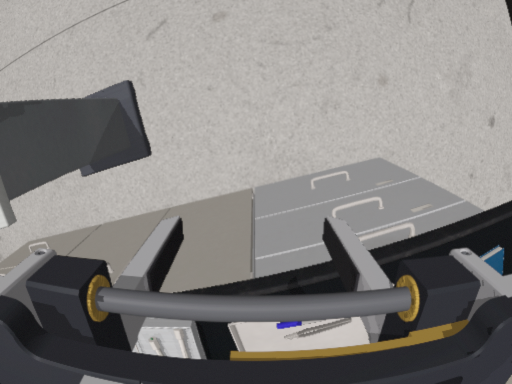

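The scene picture shows the tray at about (148,265) and the clamp at (300,210). In the top view the tray is at (175,210) and the clamp at (298,201). I'll enlarge both.

Run:
```python
import cv2,numpy as np
t=cv2.imread("pics/top0.png"); s=cv2.imread("pics/scene0.png")
a=cv2.resize(t[172:246,132:218],None,fx=7,fy=7,interpolation=cv2.INTER_CUBIC)
cv2.imwrite("pics/c1.png",a)
b=cv2.resize(t[172:230,250:380],None,fx=6,fy=6,interpolation=cv2.INTER_CUBIC)
cv2.imwrite("pics/c2.png",b)
c=cv2.resize(s[175:310,85:350],None,fx=3,fy=3,interpolation=cv2.INTER_CUBIC)
cv2.imwrite("pics/c3.png",c)
```

```text
(no output)
```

View pics/c1.png

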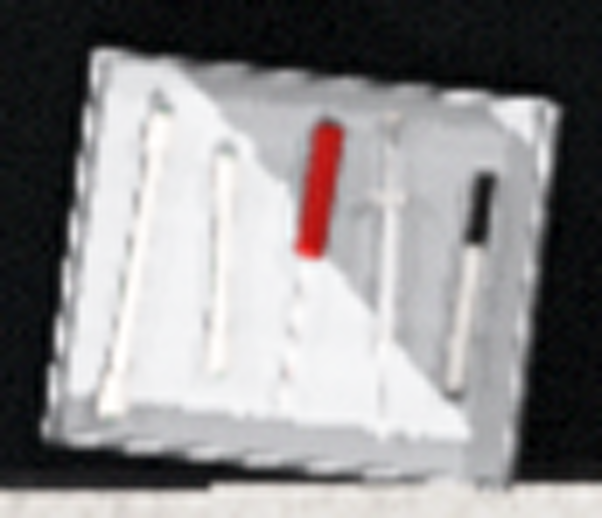

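View pics/c2.png

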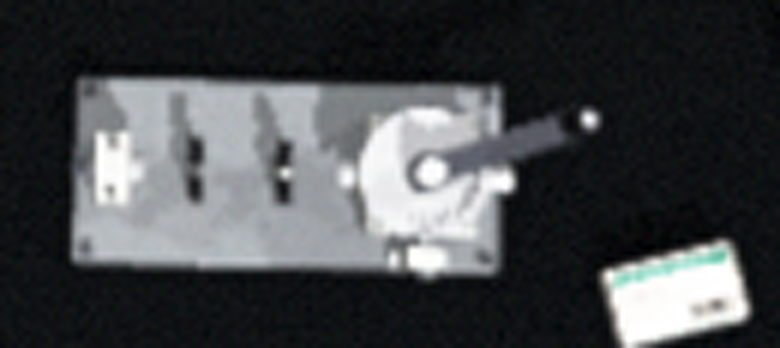

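View pics/c3.png

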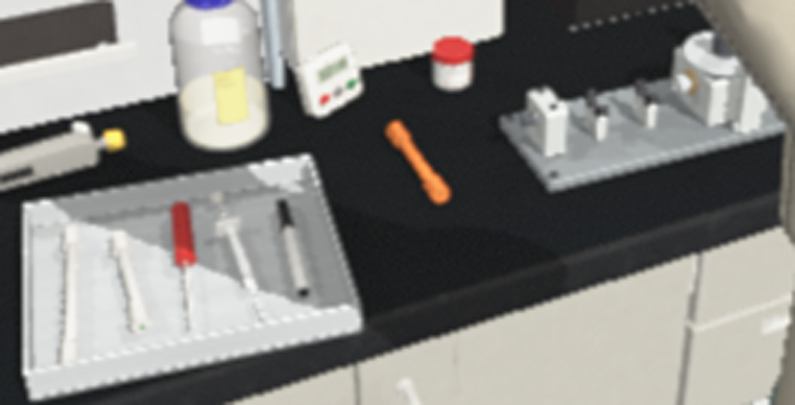

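In the top view the column-like things are:
- white bar at (151,209), about 45 px or 176 mm long: this is the long column;
- white bar at (164,209), about 33 px or 127 mm long: this fits the short column;
- orange bar at (237,193), outside the tray: not meant.

Next I'll measure positions.

```bash
cat > h.py <<'E'
import numpy as np,cv2
from scipy.spatial.transform import Rotation as R
def rays(r,px,fish=False):
    K=r["intrinsics"];T=r["cam_to_world"];px=np.atleast_2d(px).astype(float)
    d=(px-K[:2,2])/[K[0,0],K[1,1]]
    if fish:
        th=np.linalg.norm(d,axis=1,keepdims=True); d=np.hstack([d/np.maximum(th,1e-9)*np.sin(th),np.cos(th)])
    else: d=np.hstack([d,np.ones((len(d),1))])
    return T[:3,3],d@T[:3,:3].T
def onz(r,px,z,fish=False):
    o,d=rays(r,px,fish); return o+d*((z-o[2])/d[:,2])[:,None]
def proj(r,P,fish=False):
    K=r["intrinsics"];T=r["cam_to_world"];P=np.atleast_2d(P)
    c=(P-T[:3,3])@T[:3,:3]
    if fish:
        n=np.linalg.norm(c[:,:2],axis=1,keepdims=True); th=np.arctan2(n[:,0],c[:,2])[:,None]; u=c[:,:2]/n*th
    else: u=c[:,:2]/c[:,2:]
    return u*[K[0,0],K[1,1]]+K[:2,2]
def rel(o,pos,Rt):
    R0=R.from_rotvec(o["eef_rot"])
    return np.round(np.r_[R0.inv().apply(np.array(pos)-o["position"]),(R0.inv()*Rt).as_rotvec()],4)
def tool(yaw): # tool x axis at yaw in world xy, z down
    c,s=np.cos(yaw),np.sin(yaw)
    return R.from_matrix(np.array([[c,s,0],[s,-c,0],[0,0,-1]]).T)
E
python3 - <<'E'
from h import *
r=np.load("top0.npz"); 
f=lambda p,z:np.round(onz(r,p,z),4).tolist()
c1=lambda x,y:[132+(x+.5)/7-.5,172+(y+.5)/7-.5]
c2=lambda x,y:[250+(x+.5)/6-.5,172+(y+.5)/6-.5]
print("short",f([c1(228,148),c1(215,372)],.011))
print("long",f([c1(160,103),c1(112,410)],.011))
print("tray corners",f([c1(95,50),c1(558,105),c1(510,485),c1(45,438)],.028))
print("plate",f([c2(78,78),c2(500,88),c2(497,272),c2(73,265)],.012))
print("pivot",f([c2(430,172)],.10),"grip top",f([c2(590,120)],.14))
print("filter",f([c2(605,270),c2(730,240),c2(748,312)],.03))
print("saddles",f([c2(194,170),c2(283,172)],.045))
o=dict(position=0)
from rig import arm
o=arm.get_obs();print(R.from_rotvec(o["eef_rot"]).as_matrix().round(3))
E
```

```text
short [[0.5398, 0.3731, 0.011], [0.4152, 0.3805, 0.011]]
long [[0.5656, 0.4111, 0.011], [0.395, 0.4378, 0.011]]
tray corners [[0.5943, 0.4434, 0.028], [0.5598, 0.1868, 0.028], [0.3511, 0.2148, 0.028], [0.3805, 0.4707, 0.028]]
plate [[0.5657, -0.012, 0.012], [0.555, -0.2861, 0.012], [0.4357, -0.2811, 0.012], [0.4443, -0.0069, 0.012]]
pivot [[0.4976, -0.2282, 0.1]] grip top [[0.526, -0.3205, 0.14]]
filter [[0.4359, -0.3475, 0.03], [0.4539, -0.428, 0.03], [0.4077, -0.4381, 0.03]]
saddles [[0.5033, -0.0849, 0.045], [0.5012, -0.1416, 0.045]]
[[ 0.242  0.97  -0.   ]
 [ 0.97  -0.242 -0.001]
 [-0.001  0.    -1.   ]]
```

Short column centre is about (0.478,0.377), length 125 mm, axis near world x. The cradle is near (0.502,-0.113). I'll go above the column for a close look.

Run:
```python
from h import *
from rig import arm
o=arm.get_obs(); print(rel(o,[0.4775,0.377,0.25],tool(np.radians(86.6))))
```

```text
[-1.681e-01  3.719e-01  5.220e-02 -1.000e-04  1.400e-03 -1.854e-01]
```

step_arm(
  commands=[
    [-0.017,0.037,0.005,0,0,-0.02],
    [-0.034,0.074,0.01,0,0,-0.04],
    [-0.05,0.111,0.015,0,0,-0.06],
    [-0.067,0.149,0.02,0,0,-0.08],
    [-0.084,0.186,0.026,0,0,-0.1],
    [-0.101,0.223,0.031,0,0,-0.12],
    [-0.118,0.26,0.036,0,0,-0.14],
    [-0.135,0.298,0.042,0,0,-0.16],
  ],
  fingers=150,
  squeeze=20,
)

```text
time_s: 0.82
position: [0.4147, 0.4259, 0.26]
eef_rot: [2.312, 2.126, -0.002]
ft_force: [0.2, 0.5, -0.3]
gripper_width: 0.0441
```

Run:
```python
from h import *
from rig import arm
o=arm.get_obs(); print(rel(o,[0.4775,0.377,0.25],tool(np.radians(86.6))),o["q"].round(2) if hasattr(o["q"],"round") else o["q"])
```

```text
[-0.0434  0.0667  0.0101 -0.0003  0.0014 -0.0241] [-0.84  0.6  -0.02  1.72  0.01  0.82  0.63]
```

step_arm(
  commands=[
    [-0.022,0.033,0.005,0,0,-0.012],
    [-0.043,0.067,0.01,0,0,-0.024],
    [-0.043,0.067,0.01,0,0,-0.024],
    [-0.043,0.067,0.01,0,0,-0.024],
  ],
)

```text
time_s: 1.15
position: [0.4802, 0.3744, 0.2493]
eef_rot: [2.292, 2.146, -0.004]
ft_force: [-0.9, 1.3, 0.0]
gripper_width: 0.039
```

Run:
```python
from h import *
from rig import arm
r=arm.read_camera("wrist"); cv2.imwrite("pics/w1.png",r["img"][:,:,::-1]); np.savez("w1.npz",**r)
o=arm.get_obs(); print(o["position"],o["eef_rot"],o["gripper_width"],o["time_s"])
print(proj(r,[[0.5398,0.3731,.011],[0.4152,.3805,.011]],True))
cv2.imwrite("pics/w1c.png",cv2.resize(r["img"][:,:,::-1],(800,600),interpolation=cv2.INTER_CUBIC))
```

```text
[0.47811985 0.37668809 0.2495887 ] [ 2.28889416  2.1516325  -0.00344223] 0.03859273491729326 1.2
[[255.85185671 226.7220645 ]
 [255.27718164 118.09234978]]
```

View pics/w1c.png

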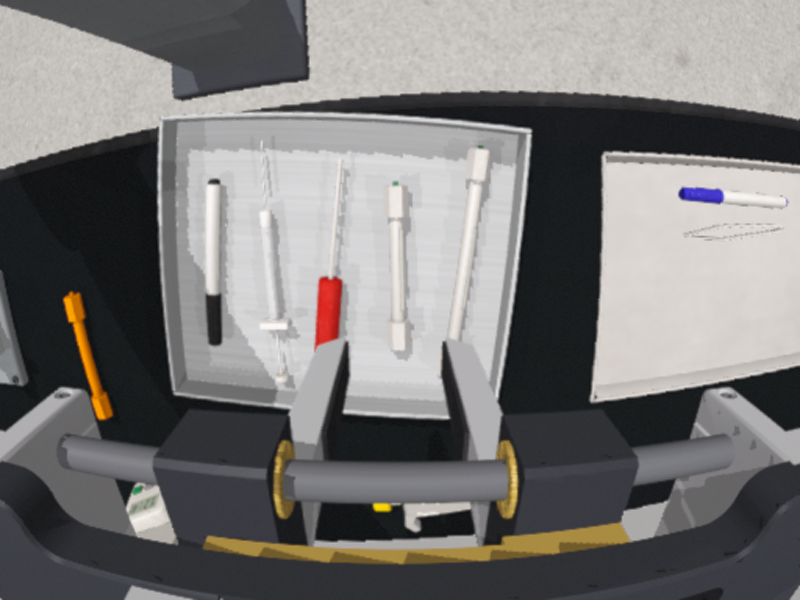

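The wrist view shows the short column from (396,183) to (400,352). To its right is the long column from (478,148), partly hidden by the finger. I'll confirm it in one enlarged crop and measure it there.

Run:
```python
from h import *
r=np.load("w1.npz");im=r["img"][:,:,::-1]
c=cv2.resize(im[100:240,210:310],None,fx=4,fy=4,interpolation=cv2.INTER_CUBIC)
cv2.imwrite("pics/w1d.png",c)
# tube edges per row
g=cv2.cvtColor(np.ascontiguousarray(im),cv2.COLOR_BGR2HSV)
for y in (110,114,116,118,122,150,170,190,205,215,222,224,226,228): print(y,im[y,244:268].sum(1)//3)
```

```text
110 [214 214 214 214 214 214 213 214 213 213 214 213 213 213 212 211 211 212
 212 212 212 212 211 210]
114 [209 208 208 208 209 209 212 212 211 211 212 211 204 202 202 202 202 201
 202 202 202 202 202 203]
116 [209 209 210 210 209 210 207 174 147 140 157 198 205 205 205 205 205 205
 205 205 205 205 205 205]
118 [208 207 206 204 204 208 206 169 149 149 165 193 197 188 185 193 196 203
 203 204 204 203 204 204]
122 [209 207 203 204 207 224 231 233 234 233 233 233 231 196 170 165 169 186
 200 202 203 204 204 204]
150 [207 207 208 207 206 202 215 226 237 239 228 201 209 192 153 156 177 197
 201 201 200 202 211 212]
170 [208 209 209 208 207 196 205 220 230 234 227 211 206 202 173 160 165 197
 203 204 205 205 206 215]
190 [210 210 210 210 211 209 197 208 219 226 226 218 199 206 187 169 179 173
 198 204 206 206 215 217]
205 [204 204 204 201 192 187 180 183 192 203 205 201 197 184 173 174 175 172
 188 200 202 202 203 203]
215 [205 204 204 203 201 201 203 219 227 228 228 229 230 230 216 180 164 164
 165 191 198 198 199 200]
222 [212 212 213 213 210 205 202 211 224 229 228 228 229 229 224 184 168 169
 171 177 208 213 213 213]
224 [214 214 214 213 213 211 190 190 193 195 190 185 193 195 190 175 172 171
 172 178 208 213 213 213]
226 [217 217 216 216 216 216 215 213 189 177 173 173 174 174 174 174 174 175
 178 184 211 216 216 211]
228 [217 217 217 217 217 218 218 217 217 209 186 177 176 176 176 176 176 181
 193 213 216 216 216 215]
```

View pics/w1d.png

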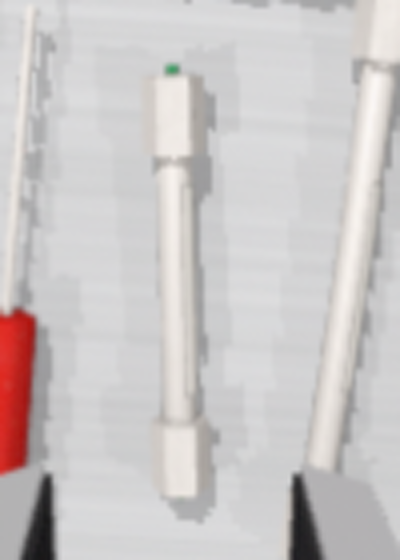

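The crop confirms the short column, with end fittings at crop y 72–160 and 415–497 and bare tube between them. It is well apart from the long column.

Run:
```python
from h import *
from rig import arm
r=np.load("w1.npz")
f=lambda x,y:[210+x/4-.4,100+y/4-.4]
P=onz(r,[f(173,73),f(180,495),f(174,165),f(181,415)],.0105,True);print(P.round(4))
t=onz(r,[f(173,73),f(180,495)],.017,True)  # end upper edges
print("top-edges",t.round(4), np.linalg.norm(t[0]-t[1]))
d=P[3]-P[2];a=np.degrees(np.arctan2(d[1],d[0]));print("axis yaw",a,"len",np.linalg.norm(P[0]-P[1]),"mid fit",(P[2]+P[3])/2)
o=arm.get_obs();print(o["position"],R.from_rotvec(o["eef_rot"]).as_matrix().round(4))
```

```text
[[0.4148 0.3779 0.0105]
 [0.5356 0.3719 0.0105]
 [0.4397 0.3765 0.0105]
 [0.511  0.3738 0.0105]]
top-edges [[0.4145 0.378  0.017 ]
 [0.5329 0.3721 0.017 ]] 0.1185298369676642
axis yaw -2.2078046014573496 len 0.1209847744707018 mid fit [0.4753406 0.3751604 0.0105   ]
[0.47811985 0.37668809 0.2495887 ] [[ 0.0618  0.9981 -0.0015]
 [ 0.9981 -0.0618 -0.0016]
 [-0.0017 -0.0014 -1.    ]]
```

Run:
```python
from h import *
from rig import arm
o=arm.get_obs(); print(rel(o,[0.476,0.3757,0.102],tool(np.radians(87.2))))
```

```text
[-0.0009 -0.0019  0.1476 -0.0014  0.0017 -0.0129]
```

step_arm(
  commands=[
    [-0.001,-0.002,0.03,-0.001,0.002,-0.013],
    [-0.001,-0.002,0.06,-0.001,0.002,-0.013],
    [-0.001,-0.002,0.09,-0.001,0.002,-0.013],
    [-0.001,-0.002,0.115,-0.001,0.002,-0.013],
    [-0.001,-0.002,0.13,-0.001,0.002,-0.013],
    [-0.001,-0.002,0.13,-0.001,0.002,-0.013],
  ],
)

```text
time_s: 1.7
position: [0.4722, 0.3763, 0.1163]
eef_rot: [-2.269, -2.169, 0.01]
ft_force: [-0.5, -0.5, 0.3]
gripper_width: 0.0387
```

Run:
```python
from h import *
from rig import arm
r=arm.read_camera("wrist"); np.savez("w2.npz",**r)
cv2.imwrite("pics/w2.png",cv2.resize(r["img"][:,:,::-1],(800,600),interpolation=cv2.INTER_CUBIC))
o=arm.get_obs(); print(rel(o,[0.476,0.3757,0.102],tool(np.radians(87.2))),o["ft_force"],o["position"])
```

```text
[-0.001   0.0028  0.0162 -0.0038  0.0012  0.0033] [1.13860887 0.48166608 1.0251322 ] [0.47335344 0.37682525 0.11821239]
```

View pics/w2.png

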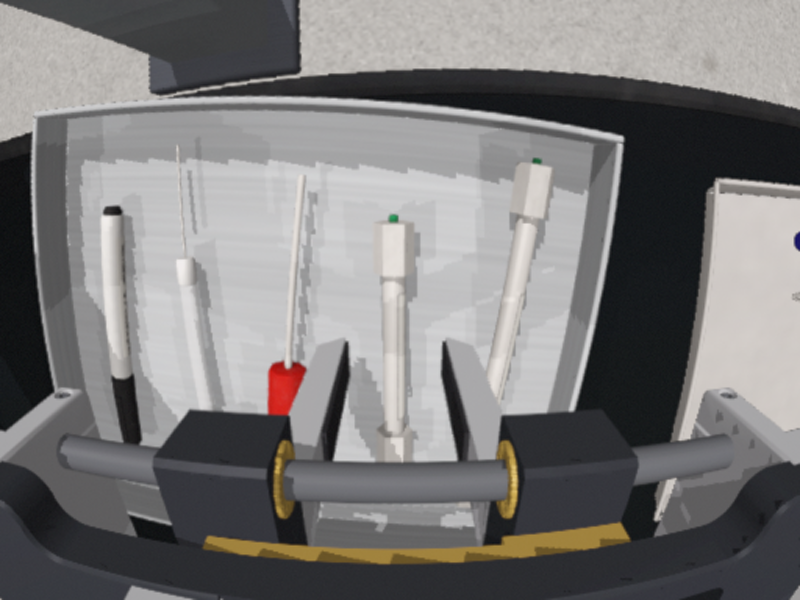

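The column runs from (393,222) to (396,455) and sits centred between the fingers (about 348 and 443). I'll check its lengthwise position from the tube shoulders.

Run:
```python
from h import *
r=np.load("w2.npz")
P=onz(r,np.array([[394,278],[396,431]])*.64,.0135,True);print(P,P.mean(0),np.linalg.norm(P[0]-P[1]))
print(onz(r,np.array([[393,223]])*.64,.0165,True))
```

```text
[[0.43819359 0.37704543 0.0135    ]
 [0.51131347 0.37455355 0.0135    ]] [0.47475353 0.37579949 0.0135    ] 0.07316232497663666
[[0.41517659 0.37773783 0.0165    ]]
```

step_arm(
  commands=[
    [-0.001,0.002,0.006,-0.003,0.001,0.003],
    [-0.001,0.002,0.011,-0.003,0.001,0.003],
    [-0.001,0.002,0.015,-0.003,0.001,0.003],
    [-0.001,0.002,0.015,-0.003,0.001,0.003],
  ],
)

```text
time_s: 2.08
position: [0.4751, 0.3758, 0.1032]
eef_rot: [-2.274, -2.167, 0.001]
ft_force: [-0.9, -0.3, 0.1]
gripper_width: 0.0388
```

step_arm(
  commands=[
    [0.0,0.001,0.001,0,0,0],
    [0.0,0.001,0.001,0,0,0],
    [0.0,0.001,0.001,0,0,0],
    [0.0,0.001,0.001,0,0,0],
    [0.0,0.001,0.001,0,0,0],
  ],
  fingers=255,
  squeeze=25,
)

```text
time_s: 2.5
position: [0.4762, 0.3757, 0.1024]
eef_rot: [-2.274, -2.166, 0.001]
ft_force: [-0.4, 0.5, 1.8]
gripper_width: 0.0088
```

step_arm(
  commands=[
    [0,0,-0.01,0,0,0],
    [0,0,-0.03,0,0,0],
    [0,0,-0.06,0,0,0],
    [0,0,-0.1,0,0,0],
    [0,0,-0.13,0,0,0],
    [0,0,-0.15,0,0,0],
    [0,0,-0.15,0,0,0],
  ],
)

```text
time_s: 3.08
position: [0.4781, 0.3772, 0.2579]
eef_rot: [2.275, 2.167, 0.014]
ft_force: [0.0, 0.3, -0.9]
gripper_width: 0.0088
```

Run:
```python
from h import *
from rig import arm
r=arm.read_camera("wrist"); np.savez("w3.npz",**r)
cv2.imwrite("pics/w3.png",cv2.resize(r["img"][:,:,::-1],(800,600),interpolation=cv2.INTER_CUBIC))
o=arm.get_obs(); print(rel(o,[0.502,-0.113,0.25],tool(np.radians(-2.1))),rel(o,[0.502,-0.113,0.25],tool(np.radians(177.9))),o["ft_force"],o["position"],np.round(o["q"],2),o["gripper_width"])
```

```text
[-4.8760e-01  4.8600e-02  3.6000e-03 -3.0000e-04 -5.3000e-03  1.5587e+00] [-4.8760e-01  4.8600e-02  3.6000e-03  5.3000e-03 -3.0000e-04 -1.5829e+00] [ 0.05325251 -0.44237572 -1.14528753] [0.47719181 0.37638034 0.25518194] [-0.69  0.62 -0.03  1.69  0.02  0.83  0.79] 0.00876999277729567
```

View pics/w3.png

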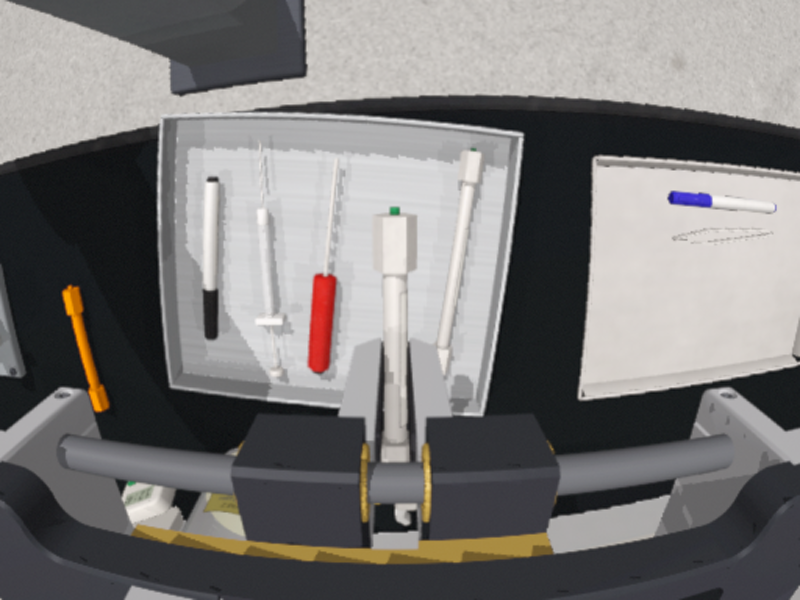

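The short column is gripped and clear of the tray, green end at (394,210), and the other four items are undisturbed. Next I'll swing over to the clamp, turning about 89°.

step_arm(
  commands=[
    [-0.03,0.003,0,0,0,0.1],
    [-0.06,0.006,0,0,0,0.2],
    [-0.09,0.009,0,0,0,0.3],
    [-0.12,0.012,0,0,0,0.4],
    [-0.15,0.015,0,0,0,0.5],
    [-0.18,0.018,0,0,0,0.6],
    [-0.21,0.021,0,0,0,0.7],
    [-0.24,0.024,0,0,0,0.8],
  ],
)

```text
time_s: 3.8
position: [0.4882, 0.1338, 0.253]
eef_rot: [-2.94, -1.102, -0.002]
ft_force: [0.2, -1.2, -1.4]
gripper_width: 0.0086
```

```bash
cat > st.py <<'E'
from h import *
from rig import arm
import sys
x,y,z,a=map(float,sys.argv[1:5])
o=arm.get_obs(); print(rel(o,[x,y,z],tool(np.radians(a))),np.round(o["ft_force"],2),np.round(o["position"],4),np.round(o["q"],2),o["gripper_width"])
E
python3 st.py .502 -.113 .25 -2.1
```

```text
[-0.1518  0.1951  0.0025 -0.002  -0.0012  0.7539] [ 0.18 -1.18 -1.43] [0.4882 0.1338 0.253 ] [-0.45  0.5   0.18  1.97 -0.14  0.68  0.54] 0.008639285455015333
```

step_arm(
  commands=[
    [-0.019,0.024,0,0,0,0.094],
    [-0.038,0.049,0,0,0,0.188],
    [-0.057,0.073,0,0,0,0.282],
    [-0.076,0.098,0,0,0,0.377],
    [-0.095,0.122,0,0,0,0.471],
    [-0.114,0.146,0,0,0,0.565],
    [-0.133,0.171,0.001,0,0,0.66],
    [-0.152,0.195,0.002,-0.002,-0.001,0.754],
  ],
)

```text
time_s: 4.47
position: [0.5008, -0.1145, 0.2492]
eef_rot: [-3.141, 0.065, 0.004]
ft_force: [0.5, 0.5, -1.1]
gripper_width: 0.0085
```

step_arm(
  commands=[
    [0,0,0,0,0,0],
    [0,0,0,0,0,0],
  ],
)

```text
time_s: 4.63
position: [0.4994, -0.1164, 0.2478]
eef_rot: [3.14, -0.071, -0.01]
ft_force: [-0.5, 0.9, -2.2]
gripper_width: 0.0086
```

```bash
python3 st.py .502 -.113 .25 -2.1
python3 - <<'E'
from h import *
from rig import arm
for n in ["wrist","scene","top"]:
    r=arm.read_camera(n); np.savez(f"{n}4.npz",**r)
    cv2.imwrite(f"pics/{n}4.png",cv2.resize(r["img"][:,:,::-1],(800,600),interpolation=cv2.INTER_CUBIC))
E
```

```text
[ 0.0025 -0.0035 -0.0023  0.0009  0.0061 -0.0089] [-0.46  0.87 -2.22] [ 0.4994 -0.1164  0.2478] [-0.09  0.54  0.38  1.96 -0.3   0.7   0.43] 0.008643921886394595
```

View pics/wrist4.png

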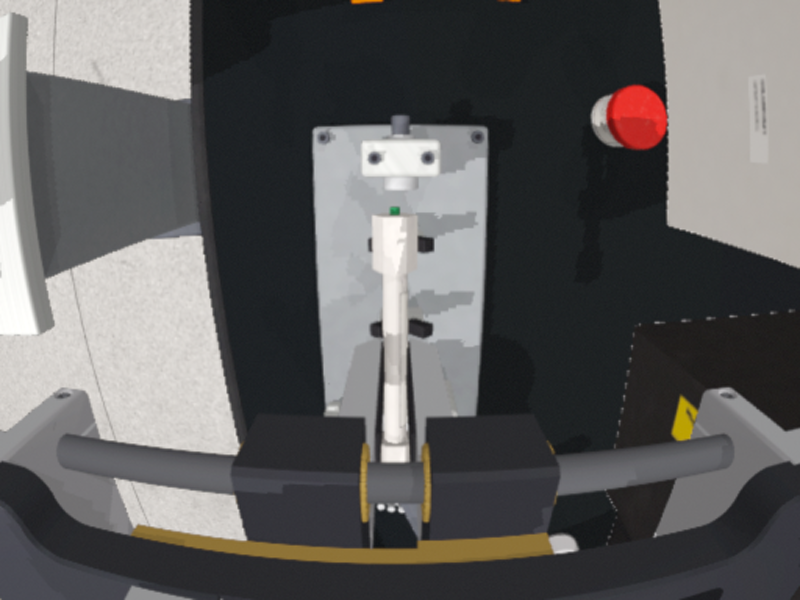

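View pics/scene4.png

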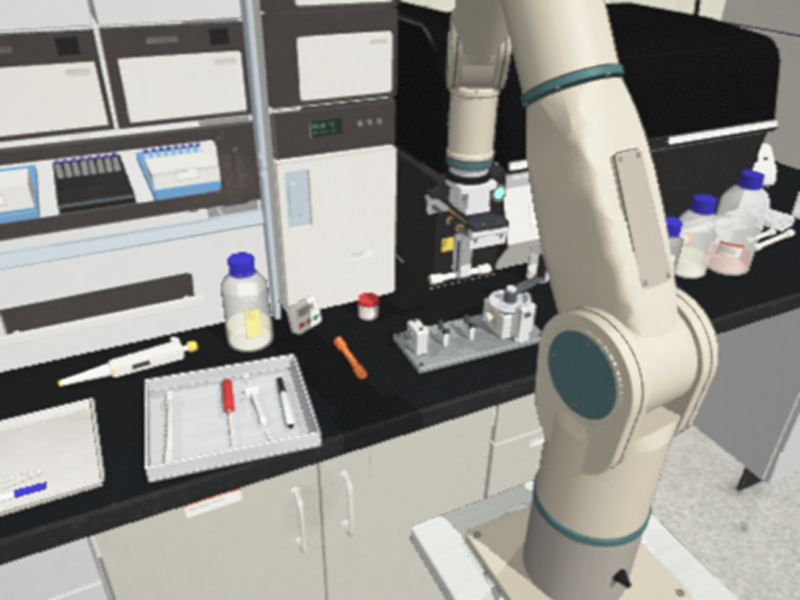

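View pics/top4.png

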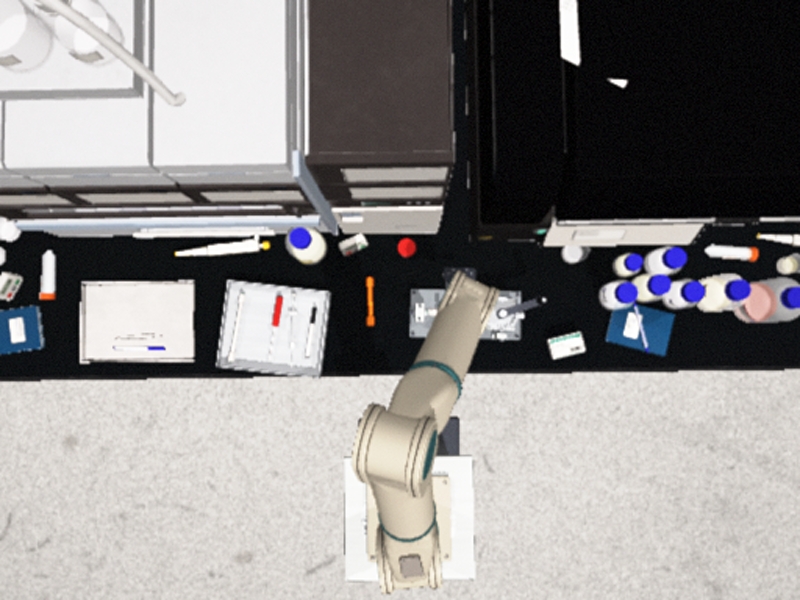

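The wrist view shows the plate's far corners at (313,128) and (488,126), the seat block at (400,157), its cup face at about y=189, and saddle tips at about y=244 and y=328. I'll enlarge for exact values.

Run:
```python
from h import *
r=np.load("wrist4.npz");im=r["img"][:,:,::-1]
cv2.imwrite("pics/w4d.png",cv2.resize(im[75:225,190:320],None,fx=4,fy=4,interpolation=cv2.INTER_CUBIC))
for p in ([.502,-.085,.052],[.502,-.113,.045],[.502,-.1415,.052]): print(proj(r,p,True))
```

```text
[[255.29326377 155.53907127]]
[[256.53184321 182.19573147]]
[[257.79588883 211.65114639]]
```

View pics/w4d.png

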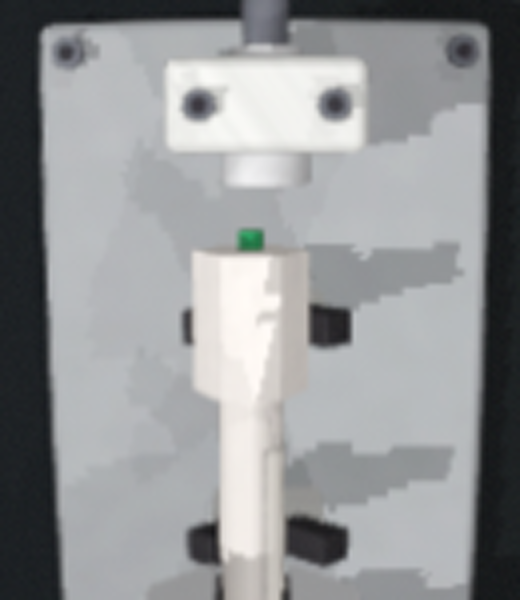

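Run:
```python
from h import *
r=np.load("wrist4.npz")
f=lambda x,y:[190+x/4-.4,75+y/4-.4]
print("sad1 lower",onz(r,[f(187,342),f(350,345)],.052,True))
print("sad2 lower",onz(r,[f(190,560),f(347,563)],.052,True))
print("seat top edges lower",onz(r,[f(167,149),f(364,150)],.062,True), "up",onz(r,[f(167,60),f(366,62)],.062,True))
print("cup",onz(r,[f(225,187),f(310,187)],.045,True))
print("plate",onz(r,[f(42,27),f(489,25),f(62,590),f(477,590)],.012,True))
# held column
print("col end", onz(r,[f(252,250)],.2478-.0915+.007,True), "shoulder",onz(r,[f(222,398),f(284,398)],.2478-.0915,True))
```

```text
sad1 lower [[ 0.48384942 -0.08854988  0.052     ]
 [ 0.52247162 -0.09099594  0.052     ]]
sad2 lower [[ 0.48119156 -0.14376401  0.052     ]
 [ 0.52041272 -0.14633884  0.052     ]]
seat top edges lower [[ 0.48253776 -0.04246721  0.062     ]
 [ 0.52638428 -0.0446434   0.062     ]] up [[ 0.48359136 -0.02244753  0.062     ]
 [ 0.52759151 -0.02484465  0.062     ]]
cup [[ 0.49449445 -0.05267962  0.045     ]
 [ 0.51466324 -0.05357267  0.045     ]]
plate [[ 0.44708908 -0.00842831  0.012     ]
 [ 0.56539732 -0.01313098  0.012     ]
 [ 0.43993593 -0.16723966  0.012     ]
 [ 0.56083361 -0.17270347  0.012     ]]
col end [[ 0.50155981 -0.05497976  0.1633    ]] shoulder [[ 0.49596578 -0.07773412  0.1563    ]
 [ 0.50522366 -0.078151    0.1563    ]]
```

Saddle mid comes out at (0.502,-0.113), axis yaw about -2.4°. The seat cup's lip looks about 60 mm from there, where I expected about 65.5. I'll move the camera above the gap to settle this before lowering.

step_arm(
  commands=[
    [0.002,0.02,0,0,0.006,-0.006],
    [0.002,0.04,0,0,0.006,-0.006],
    [0.002,0.06,0,0,0.006,-0.006],
    [0.002,0.08,0,0,0.006,-0.006],
    [0.002,0.1,0,0,0.006,-0.006],
    [0.002,0.11,0,0,0.006,-0.006],
    [0.002,0.11,0,0,0.006,-0.006],
  ],
)

```text
time_s: 5.37
position: [0.4978, -0.2241, 0.2481]
eef_rot: [-3.141, 0.054, -0.002]
ft_force: [0.1, -0.0, -1.7]
gripper_width: 0.009
```

Run:
```python
from h import *
from rig import arm
r=arm.read_camera("wrist"); np.savez("w5.npz",**r); im=r["img"][:,:,::-1]
cv2.imwrite("pics/w5.png",cv2.resize(im[0:240,140:380],(800,800))[:600])
cv2.imwrite("pics/w5.png",cv2.resize(im[70:250,150:390],None,fx=3.3,fy=3.3,interpolation=cv2.INTER_CUBIC))
print(r["cam_to_world"][:3,3], arm.get_obs()["position"])
```

```text
[ 0.50044402 -0.14434342  0.3296642 ] [ 0.49798394 -0.22233979  0.2479721 ]
```

View pics/w5.png

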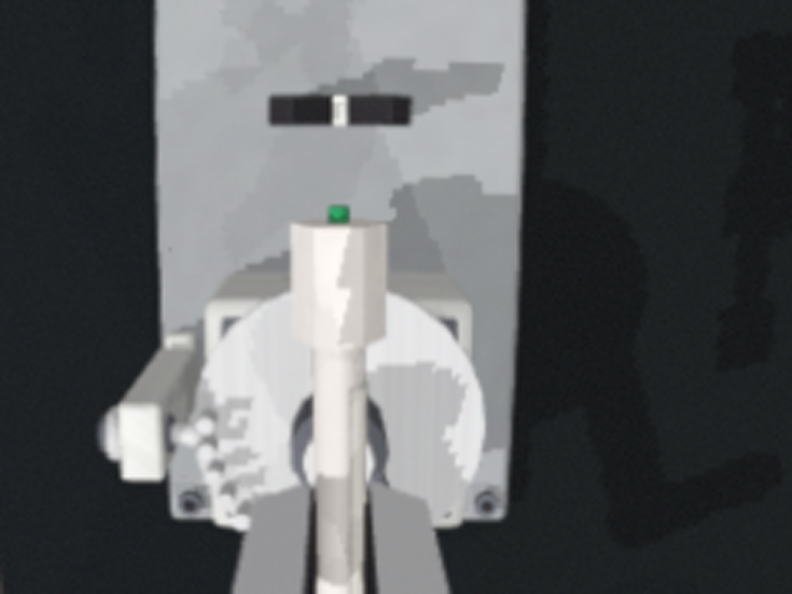

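Run:
```python
from h import *
r=np.load("w5.npz"); im=r["img"][:,:,::-1]
cv2.imwrite("pics/w5b.png",cv2.resize(im[0:150,180:340],None,fx=4,fy=4,interpolation=cv2.INTER_CUBIC))
f=lambda x,y:[150+x/3.3-.35,70+y/3.3-.35]
P=onz(r,[f(269,96),f(411,96),f(411,125),f(269,125)],.052,True);print(P,P.mean(0))
```

```text
[[ 0.48120899 -0.13822824  0.052     ]
 [ 0.52085671 -0.1396328   0.052     ]
 [ 0.52061828 -0.14785176  0.052     ]
 [ 0.48086475 -0.1464418   0.052     ]] [ 0.50088718 -0.14303865  0.052     ]
```

View pics/w5b.png

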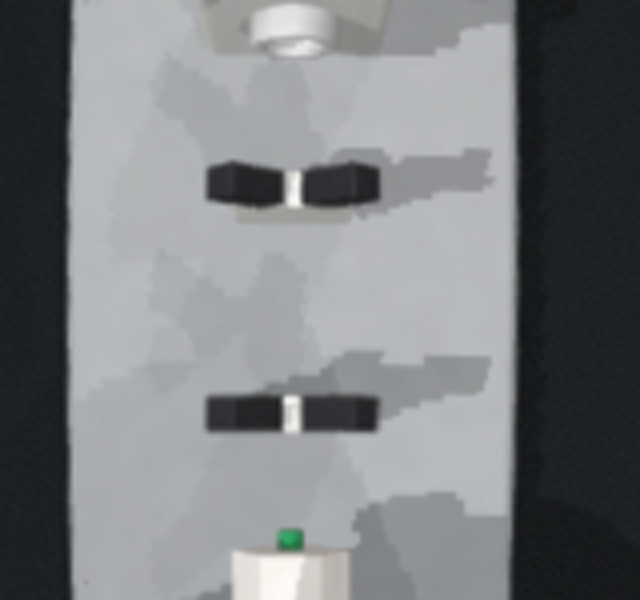

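Run:
```python
from h import *
r=np.load("w5.npz")
f=lambda x,y:[180+x/4-.4,y/4-.4]
for n,p,z in (("s1 tipL",[(207,168),(207,202)],.052),("s1 tipR",[(380,167),(380,201)],.052),("s1 valley",[(293,171),(293,207)],.038),("s2 valley",[(291,396),(291,433)],.038),("s2 tips",[(207,396),(207,432),(379,395),(379,431)],.052),("cup face top",[(293,35)],.0555),("cup bot",[(293,58)],.0345),("cup sides",[(252,42),(336,42)],.045)):
    print(n,onz(r,[f(*q) for q in p],z,True)[:,:2].round(4).tolist())
for Y in (-.0475,-.0525): print(((proj(r,[[.502,Y,.0555],[.502,Y,.045],[.502,Y,.0345]],True)-[180,0]+.4)*4).round(0).tolist())
print("col end",onz(r,[f(291,550)],.2480-.0915+.006,True))
```

```text
s1 tipL [[0.4834, -0.0839], [0.4831, -0.0922]]
s1 tipR [[0.5231, -0.0851], [0.5228, -0.0933]]
s1 valley [[0.5032, -0.0826], [0.5029, -0.0918]]
s2 valley [[0.5007, -0.1387], [0.5004, -0.1477]]
s2 tips [[0.4814, -0.1381], [0.481, -0.1465], [0.521, -0.1393], [0.5208, -0.1477]]
cup face top [[0.5042, -0.0526]]
cup bot [[0.5043, -0.0519]]
cup sides [[0.4946, -0.0506], [0.5145, -0.0513]]
[[282.0, 15.0], [283.0, 29.0], [283.0, 42.0]]
[[283.0, 35.0], [283.0, 48.0], [284.0, 60.0]]
col end [[ 0.49984155 -0.16279145  0.1625    ]]
```

Saddle 2 is directly under the camera at (0.5006,-0.143), and the seat face is at y≈-0.051. That puts the cradle at about (0.502,-0.115), so I'll hover there low, with the column about 30 mm above its seat, and check the end gap.

```bash
python3 st.py .502 -.1152 .169 -2.4
```

```text
[ 0.0004 -0.1071  0.0792 -0.0019 -0.0009  0.0088] [ 0.4   0.04 -0.91] [ 0.498  -0.2223  0.248 ] [ 0.13  0.58  0.36  1.88 -0.29  0.74  0.63] 0.008493122622726794
```

step_arm(
  commands=[
    [0,-0.03,0,-0.002,-0.001,0.009],
    [0,-0.06,0,-0.002,-0.001,0.009],
    [0,-0.085,0.005,-0.002,-0.001,0.009],
    [0,-0.1,0.025,-0.002,-0.001,0.009],
    [0,-0.107,0.05,-0.002,-0.001,0.009],
    [0,-0.107,0.07,-0.002,-0.001,0.009],
    [0,-0.107,0.079,-0.002,-0.001,0.009],
    [0,-0.107,0.079,-0.002,-0.001,0.009],
  ],
)

```text
time_s: 6.08
position: [0.5006, -0.1132, 0.1675]
eef_rot: [-3.139, 0.062, 0.007]
ft_force: [0.3, 0.0, -2.7]
gripper_width: 0.0087
```

```bash
python3 - <<'E'
from h import *
from rig import arm
r=arm.read_camera("wrist"); np.savez("w6.npz",**r); im=r["img"][:,:,::-1]
cv2.imwrite("pics/w6.png",cv2.resize(im[30:200,170:340],None,fx=3.5,fy=3.5,interpolation=cv2.INTER_CUBIC))
print(r["cam_to_world"][:3,3])
E
python3 st.py .502 -.1152 .1365 -2.4
```

```text
[ 0.50402954 -0.03351057  0.24909718]
[ 0.0009  0.0011  0.0322 -0.0007  0.002   0.0011] [-0.33 -0.42 -1.17] [ 0.5012 -0.1141  0.1687] [-0.03  0.66  0.3   2.02 -0.38  0.52  0.5 ] 0.008748847076523078
```

View pics/w6.png

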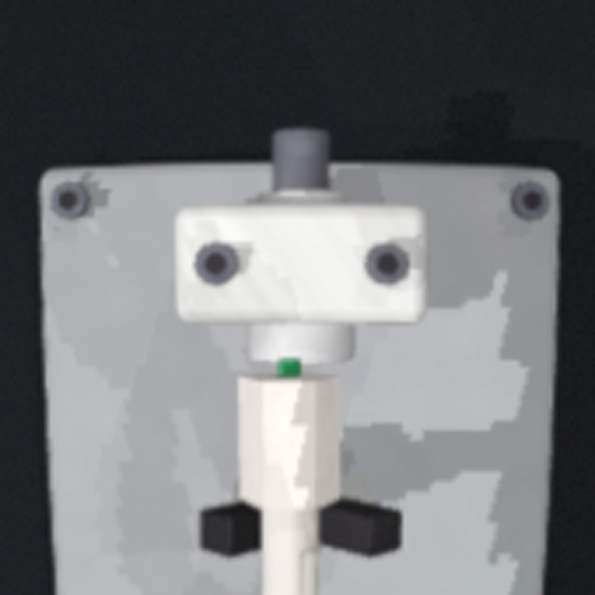

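The column end is at crop (290,378), the seat cup edge at (301,361) and the saddle tips at x 202–400. I'll turn these into a relative offset.

Run:
```python
from h import *
r=np.load("w6.npz")
f=lambda x,y:[170+x/3.5-.35,30+y/3.5-.35]
w=lambda p,z:onz(r,[f(*q) for q in p],z,True)[:,:2].round(4).tolist()
za=.1687-.0915
print("cup face",w([(248,361),(302,362),(355,361)],.048))
print("col end",w([(240,378),(290,378),(341,378)],za+.004), "stub",w([(290,358)],za+.002))
print("tube",w([(263,515),(320,515)],za),"tips",w([(202,552),(400,555)],.052))
print("seat",w([(177,320),(424,320)],.062))
```

```text
cup face [[0.4942, -0.0521], [0.5046, -0.0527], [0.5148, -0.0529]]
col end [[0.4944, -0.0518], [0.5025, -0.0521], [0.5107, -0.0524]] stub [[0.5026, -0.049]]
tube [[0.4969, -0.0757], [0.5066, -0.0761]] tips [[0.4834, -0.0889], [0.5225, -0.0911]]
seat [[0.4825, -0.0428], [0.5267, -0.0445]]
```

The seat lip and the saddles give cradle y of -0.1175 and -0.1149. I'll aim for (0.5025,-0.1165), which is inside the end play for both.

```bash
python3 st.py .5025 -.1165 .142 -2.4
```

```text
[ 0.0014  0.0023  0.0267 -0.0007  0.002   0.0011] [-0.33 -0.42 -1.17] [ 0.5012 -0.1141  0.1687] [-0.03  0.66  0.3   2.02 -0.38  0.52  0.5 ] 0.008748847076523078
```

step_arm(
  commands=[
    [0.001,0.002,0,0,0.002,0.001],
    [0.001,0.002,0.005,0,0.002,0.001],
    [0.001,0.002,0.012,0,0.002,0.001],
    [0.001,0.002,0.018,0,0.002,0.001],
    [0.001,0.002,0.022,0,0.002,0.001],
    [0.001,0.002,0.025,0,0.002,0.001],
    [0.001,0.002,0.027,0,0.002,0.001],
    [0.001,0.002,0.027,0,0.002,0.001],
  ],
)

```text
time_s: 6.8
position: [0.5019, -0.1162, 0.1412]
eef_rot: [-3.14, 0.066, 0.001]
ft_force: [0.3, 0.3, -1.4]
gripper_width: 0.0086
```

```bash
python3 - <<'E'
from h import *
from rig import arm
r=arm.read_camera("wrist"); np.savez("w7.npz",**r); im=r["img"][:,:,::-1]
cv2.imwrite("pics/w7.png",cv2.resize(im[30:200,170:340],None,fx=3.5,fy=3.5,interpolation=cv2.INTER_CUBIC))
E
python3 st.py .5025 -.1165 .137 -2.4
```

```text
[ 0.0005  0.0003  0.0045 -0.0008  0.0004 -0.0001] [-0.54  0.03 -1.85] [ 0.502  -0.1162  0.1415] [-0.    0.71  0.27  2.03 -0.4   0.45  0.52] 0.008730206555128427
```

View pics/w7.png

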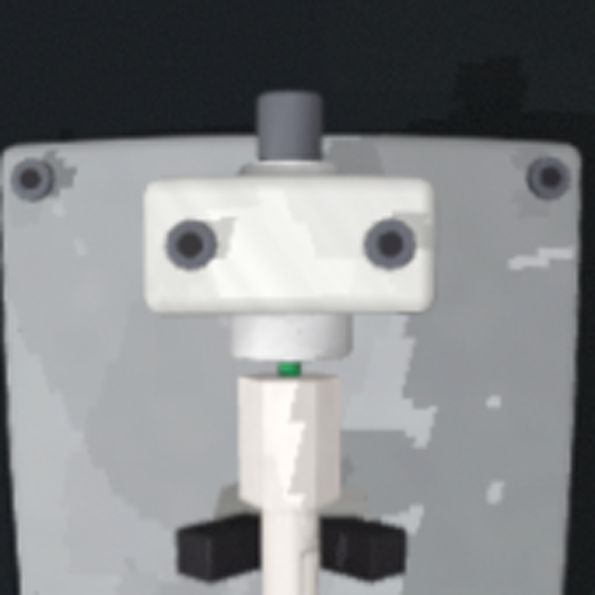

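The column end is at crop (290,378) and the cup edge at (292,358). That is a gap of about 3.2 mm, close to the wanted 3.5 mm, and it is centred sideways. I'll lower it into the saddles.

step_arm(
  commands=[
    [0.0,0,0.002,0,0,0],
    [0.0,0,0.004,0,0,0],
    [0.0,0,0.0045,0,0,0],
    [0.0,0,0.005,0,0,0],
    [0.0,0,0.005,0,0,0],
  ],
)

```text
time_s: 7.27
position: [0.502, -0.1162, 0.1369]
eef_rot: [-3.14, 0.066, 0.0]
ft_force: [-1.5, 0.2, 4.1]
gripper_width: 0.0087
```

Contact: the vertical force rose to +4 N. I'll release with a moderate opening.

step_arm(
  commands=[
    [0,0,0,0,0,0],
    [0,0,0,0,0,0],
    [0,0,0,0,0,0],
    [0,0,0,0,0,0],
    [0,0,0,0,0,0],
  ],
  fingers=130,
)

```text
time_s: 7.68
position: [0.5021, -0.1162, 0.1368]
eef_rot: [-3.14, 0.066, 0.0]
ft_force: [-0.3, -0.2, 0.2]
gripper_width: 0.0389
```

step_arm(
  commands=[
    [0,0,-0.01,0,0,0],
    [0,0,-0.03,0,0,0],
    [0,0,-0.06,0,0,0],
    [0,0,-0.09,0,0,0],
    [0,0,-0.113,0,0,0],
    [0,0,-0.113,0,0,0],
  ],
)

```text
time_s: 8.18
position: [0.5042, -0.1172, 0.2546]
eef_rot: [3.14, -0.066, 0.013]
ft_force: [1.2, 0.7, 0.2]
gripper_width: 0.0461
```

Run:
```python
from h import *
from rig import arm
r=arm.read_camera("wrist"); np.savez("w8.npz",**r); im=r["img"][:,:,::-1]
cv2.imwrite("pics/w8.png",cv2.resize(im,(800,600),interpolation=cv2.INTER_CUBIC))
o=arm.get_obs();print(o["position"],o["time_s"],o["gripper_width"])
```

```text
[ 0.50330328 -0.11663025  0.2525039 ] 8.2333 0.046239520510519785
```

View pics/w8.png

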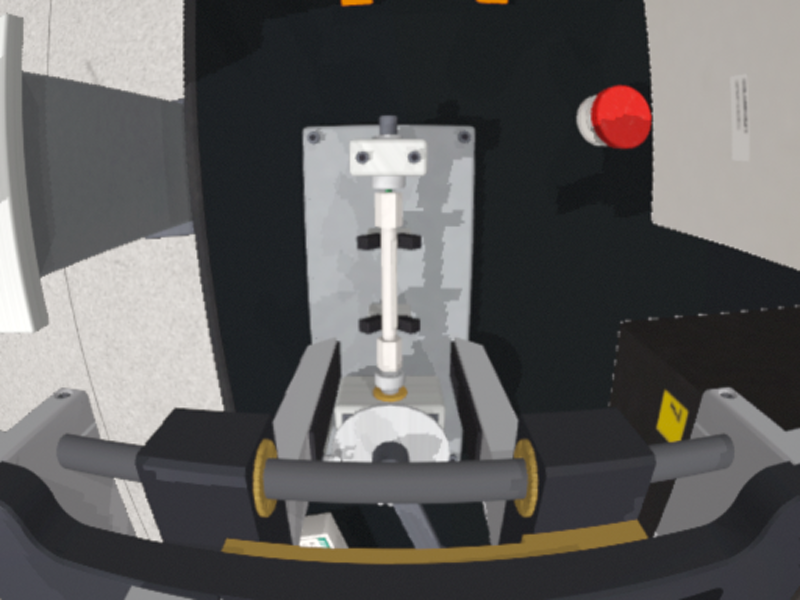

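The column lies in both saddles from (388,192) to (389,373), with the seat cup above it and the nose cup at (389,383) below. I'll check both gaps in a crop and locate the lever.

Run:
```python
from h import *
r=np.load("w8.npz"); im=r["img"][:,:,::-1]
cv2.imwrite("pics/w8c.png",cv2.resize(im[100:265,190:310],None,fx=3.6,fy=3.6,interpolation=cv2.INTER_CUBIC))
P=onz(r,np.array([[389,453]])*.64,.1,True);print(P)
```

```text
[[ 0.49790052 -0.20726004  0.1       ]]
```

View pics/w8c.png

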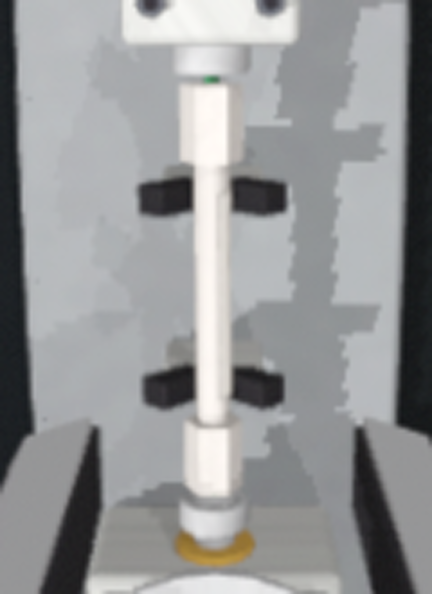

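The column is well seated in both Vs with clear gaps at the seat (crop y 80) and the nose (y 497). Next I'll move toward the lever with the camera above it.

```bash
python3 st.py .51 -.33 .29 -4
python3 - <<'E'
from h import *
r=np.load("w8.npz")
print(onz(r,np.array([[622,322],[610,400],[795,310]])*.64,.0,True),onz(r,np.array([[622,322],[610,400]])*.64,.2,True))
E
```

```text
[ 0.0158  0.2129 -0.0375 -0.0004 -0.0054  0.028 ] [ 0.48 -0.    0.09] [ 0.5033 -0.1166  0.2525] [-0.09  0.53  0.39  1.95 -0.3   0.71  0.44] 0.046239520510519785
[[ 0.69518234 -0.1681726   0.        ]
 [ 0.6940401  -0.24273791  0.        ]
 [ 0.92217117 -0.17182397  0.        ]] [[ 0.58310926 -0.09033532  0.2       ]
 [ 0.58264674 -0.12052849  0.2       ]]
```

step_arm(
  commands=[
    [0.002,0.03,-0.037,0,0,0.004],
    [0.004,0.06,-0.037,0,0,0.008],
    [0.006,0.09,-0.037,0,0,0.012],
    [0.009,0.12,-0.037,0,-0.002,0.016],
    [0.011,0.15,-0.037,0,-0.003,0.02],
    [0.013,0.18,-0.037,0,-0.004,0.024],
    [0.015,0.2,-0.037,0,-0.005,0.028],
    [0.015,0.212,-0.037,0,-0.005,0.028],
  ],
  fingers=60,
)

```text
time_s: 8.9
position: [0.5081, -0.3318, 0.2883]
eef_rot: [3.139, -0.115, -0.002]
ft_force: [-0.5, 0.8, 0.6]
gripper_width: 0.0717
```

step_arm(
  commands=[
    [0,0,0,0,0,0],
    [0,0,0,0,0,0],
  ],
)

```text
time_s: 9.07
position: [0.5074, -0.3316, 0.2872]
eef_rot: [-3.138, 0.116, 0.005]
ft_force: [0.3, 0.6, 0.4]
gripper_width: 0.0716
```

Run:
```python
from h import *
from rig import arm
for n in ("wrist","top"):
    r=arm.read_camera(n); np.savez(n+"9.npz",**r); im=r["img"][:,:,::-1]
    cv2.imwrite(f"pics/{n}9.png",cv2.resize(im,(800,600),interpolation=cv2.INTER_CUBIC))
o=arm.get_obs();print(o["position"],o["eef_rot"],o["time_s"],o["gripper_width"],np.round(o["q"],2))
```

```text
[ 0.50826745 -0.32989567  0.28766302] [-3.13771818  0.11188017  0.00387947] 9.1667 0.07182082936389962 [ 0.28  0.61  0.41  1.67 -0.29  0.92  0.72]
```

View pics/wrist9.png

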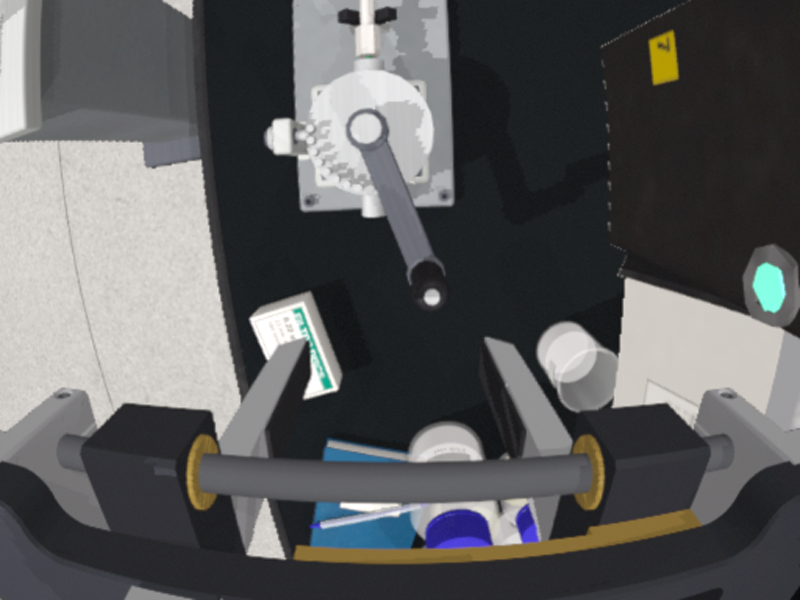

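The wrist view shows the hub at (367,128), the arm running down to the black grip with its white cap at (431,296), the filter pack at (297,345), a glass at (577,365) and a bottle at (450,490).

Run:
```python
from h import *
r=np.load("wrist9.npz"); im=r["img"][:,:,::-1]
w=lambda p,z:onz(r,np.array(p)*.64-.2,z,True)[:,:2].round(4).tolist()
print(r["cam_to_world"][:3,3])
print("grip",w([(431,296)],.14),"hub",w([(367,128)],.10),w([(367,128)],.118),"grip foot?",w([(427,268)],.0925))
print("jar",w([(570,350),(577,375)],.0),w([(582,380)],.06),"bottle",w([(447,430)],.0),w([(457,530)],.1))
cv2.imwrite("pics/w9c.png",cv2.resize(im[60:210,200:310],None,fx=4,fy=4,interpolation=cv2.INTER_CUBIC))
t=np.load("top9.npz");cv2.imwrite("pics/t9c.png",cv2.resize(t["img"][165:235,250:440,::-1],None,fx=4,fy=4,interpolation=cv2.INTER_CUBIC))
```

```text
[ 0.51355742 -0.2520639   0.3687704 ]
grip [[0.5261, -0.3201]] hub [[0.4982, -0.23]] [[0.4992, -0.2315]] grip foot? [[0.5273, -0.3163]]
jar [[0.6579, -0.4221], [0.6669, -0.4485]] [[0.6467, -0.4215]] bottle [[0.5428, -0.4934]] [[0.5411, -0.5266]]
```

View pics/w9c.png

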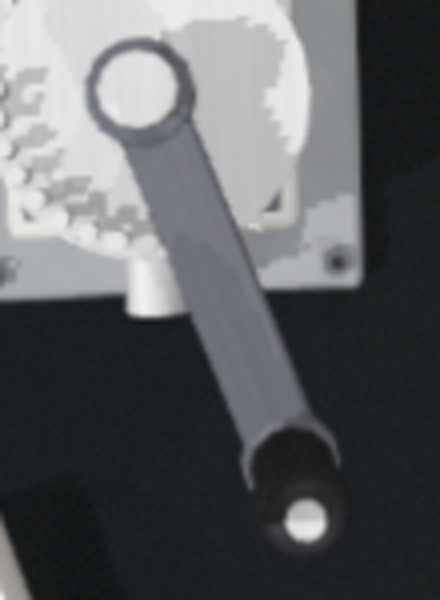

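View pics/t9c.png

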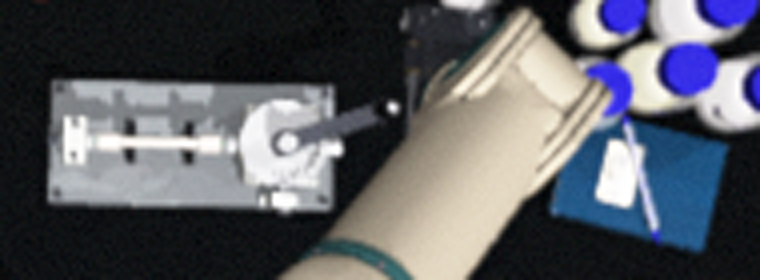

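Grip is at (0.526,-0.320) and pivot at (0.498,-0.229): radius 95 mm, angle -72.9°, as described for rest. I'll lower the open jaws around the grip.

```bash
python3 st.py .526 -.320 .196 -5
```

```text
[ 0.0172 -0.011   0.0916 -0.0018  0.0026  0.016 ] [-0.1   0.4   0.16] [ 0.5083 -0.3299  0.2877] [ 0.28  0.61  0.41  1.67 -0.29  0.92  0.72] 0.07182082936389962
```

step_arm(
  commands=[
    [0.017,-0.011,0,-0.002,0.003,0.016],
    [0.017,-0.011,0,-0.002,0.003,0.016],
    [0.017,-0.011,0.02,-0.002,0.003,0.016],
    [0.017,-0.011,0.035,-0.002,0.003,0.016],
    [0.017,-0.011,0.035,-0.002,0.003,0.016],
    [0.017,-0.011,0.035,-0.002,0.003,0.016],
  ],
)

```text
time_s: 9.67
position: [0.5256, -0.3189, 0.2523]
eef_rot: [-3.138, 0.134, 0.002]
ft_force: [-0.5, -0.2, 1.3]
gripper_width: 0.0718
```

```bash
python3 st.py .526 -.320 .196 -5;  python3 - <<'E'
from h import *
from rig import arm
r=arm.read_camera("wrist"); np.savez("w10.npz",**r); im=r["img"][:,:,::-1]
cv2.imwrite("pics/w10.png",cv2.resize(im,(800,600),interpolation=cv2.INTER_CUBIC))
print(proj(r,[[.526,-.32,.14],[.4976,-.2293,.1]],True)/.64)
E
```

```text
[ 0.0005  0.0011  0.0563 -0.0009  0.0012  0.0017] [-0.51 -0.17  1.28] [ 0.5256 -0.3189  0.2523] [ 0.26  0.66  0.39  1.68 -0.32  0.86  0.7 ] 0.0718028753457765
[[396.33074033 347.03610135]
 [323.95620906 150.53035446]]
```

View pics/w10.png

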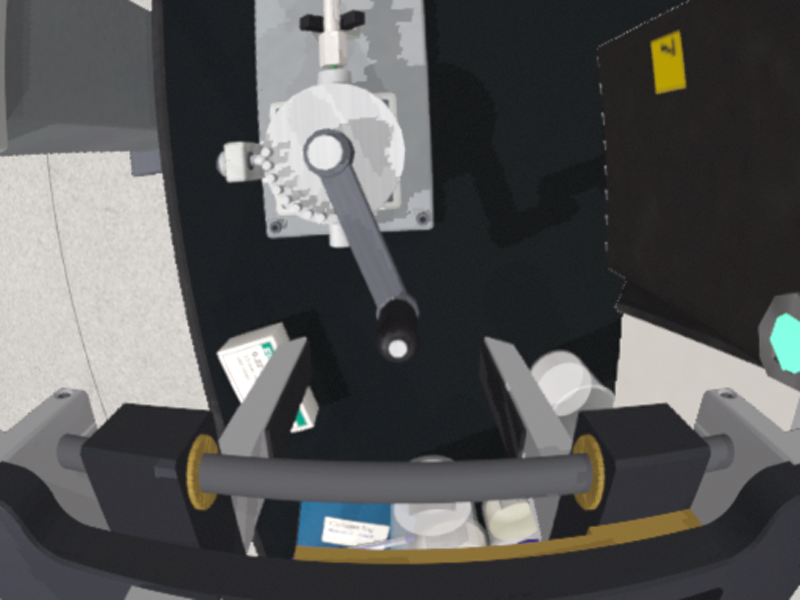

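The grip cap is at (398,348), as predicted, and centred between the fingers. I'll descend.

step_arm(
  commands=[
    [0.001,0.001,0.015,0,0,0],
    [0.001,0.001,0.03,0,0,0],
    [0.001,0.001,0.045,0,0,0],
    [0.001,0.001,0.054,0,0,0],
    [0.001,0.001,0.056,0,0,0],
    [0.001,0.001,0.056,0,0,0],
  ],
)

```text
time_s: 10.22
position: [0.527, -0.3207, 0.1973]
eef_rot: [3.139, -0.135, 0.001]
ft_force: [-0.4, 0.7, 0.4]
gripper_width: 0.0719
```

```bash
python3 st.py .526 -.320 .196 -5
```

```text
[-0.0011 -0.0006  0.0013  0.0001 -0.0005  0.0014] [-0.4   0.65  0.43] [ 0.527  -0.3207  0.1973] [ 0.29  0.74  0.36  1.72 -0.35  0.75  0.73] 0.07190047081664239
```

step_arm(
  commands=[
    [-0.001,0,0,0,0,0],
    [-0.001,0,0,0,0,0],
    [-0.001,0,0,0,0,0],
    [-0.001,0,0,0,0,0],
    [-0.001,0,0,0,0,0],
    [-0.001,0,0,0,0,0],
    [-0.001,0,0,0,0,0],
    [-0.001,0,0,0,0,0],
  ],
  fingers=255,
  squeeze=30,
)

```text
time_s: 10.88
position: [0.526, -0.3206, 0.1974]
eef_rot: [3.139, -0.135, 0.001]
ft_force: [-0.2, 0.4, 0.3]
gripper_width: 0.0218
```

```bash
cat > arc.py <<'E'
from h import *
from rig import arm
import sys
o=arm.get_obs(); pv=np.array([.4976,-.2293]); p=o["position"]
d=np.array(p[:2])-pv; a0=np.degrees(np.arctan2(d[1],d[0]))
print("pos",p,"r",np.linalg.norm(d),"lever deg",-72.6-a0,"f",np.round(o["ft_force"],1),"w",o["gripper_width"],"t",o["time_s"],np.round(o["q"],2))
for th in map(float,sys.argv[1:]):
    a=np.radians(-72.6-th); q=pv+.095*np.array([np.cos(a),np.sin(a)])
    print(th,q.round(4),rel(o,[q[0],q[1],.197],tool(np.radians(-5))))
E
python3 arc.py 6 12 18 24 30 36 42 48
```

```text
pos [ 0.52604616 -0.32056781  0.19735102] r 0.09559809929898143 lever deg 0.0888962196144405 f [-0.2  0.4  0.3] w 0.021822330278142964 t 10.8833 [ 0.29  0.73  0.36  1.72 -0.35  0.75  0.73]
6.0 [ 0.5164 -0.3224] [-0.0095  0.0027  0.0003  0.     -0.0005  0.0014]
12.0 [ 0.5065 -0.3239] [-0.0192  0.005   0.0003  0.     -0.0005  0.0014]
18.0 [ 0.4966 -0.3243] [-0.029   0.0062  0.0003  0.     -0.0005  0.0014]
24.0 [ 0.4867 -0.3237] [-0.039   0.0065  0.0003  0.     -0.0005  0.0014]
30.0 [ 0.4769 -0.322 ] [-0.0489  0.0057  0.0003  0.     -0.0005  0.0014]
36.0 [ 0.4673 -0.3193] [-0.0586  0.0038  0.0003  0.     -0.0005  0.0014]
42.0 [ 0.4581 -0.3157] [-0.0682  0.001   0.0003  0.     -0.0005  0.0014]
48.0 [ 0.4492 -0.3111] [-0.0773 -0.0029  0.0003  0.     -0.0005  0.0014]
```

step_arm(
  commands=[
    [0,0,0,0,0,0],
    [-0.002,0.001,0,0,0,0],
    [-0.005,0.002,0,0,0,0],
    [-0.01,0.003,0,0,0,0.001],
    [-0.015,0.004,0,0,0,0.001],
    [-0.019,0.005,0,0,0,0.001],
    [-0.019,0.005,0,0,0,0.001],
    [-0.019,0.005,0,0,0,0.001],
  ],
)

```text
time_s: 11.55
position: [0.5073, -0.3244, 0.1974]
eef_rot: [3.137, -0.137, 0.003]
ft_force: [3.4, -2.0, -3.7]
gripper_width: 0.0196
```

```bash
python3 arc.py 12 18 24 30 36 42 48
python3 - <<'E'
from h import *
from rig import arm
r=arm.read_camera("wrist"); np.savez("w11.npz",**r); im=r["img"][:,:,::-1]
cv2.imwrite("pics/w11.png",cv2.resize(im,(800,600),interpolation=cv2.INTER_CUBIC))
E
```

```text
pos [ 0.50726405 -0.32442869  0.19741584] r 0.09561830750211636 lever deg 11.599263771373842 f [ 3.4 -2.  -3.7] w 0.019564469116007066 t 11.55 [ 0.31  0.72  0.35  1.76 -0.35  0.72  0.76]
12.0 [ 0.5065 -0.3239] [-0.0008 -0.0005  0.0004  0.0011 -0.002   0.0002]
18.0 [ 0.4966 -0.3243] [-0.0106  0.0008  0.0004  0.0011 -0.002   0.0002]
24.0 [ 0.4867 -0.3237] [-0.0206  0.001   0.0004  0.0011 -0.002   0.0002]
30.0 [ 0.4769 -0.322 ] [-0.0305  0.0002  0.0004  0.0011 -0.002   0.0002]
36.0 [ 0.4673 -0.3193] [-0.0403 -0.0016  0.0003  0.0011 -0.002   0.0002]
42.0 [ 0.4581 -0.3157] [-0.0498 -0.0044  0.0003  0.0011 -0.002   0.0002]
48.0 [ 0.4492 -0.3111] [-0.059  -0.0083  0.0003  0.0011 -0.002   0.0002]
```

View pics/w11.png

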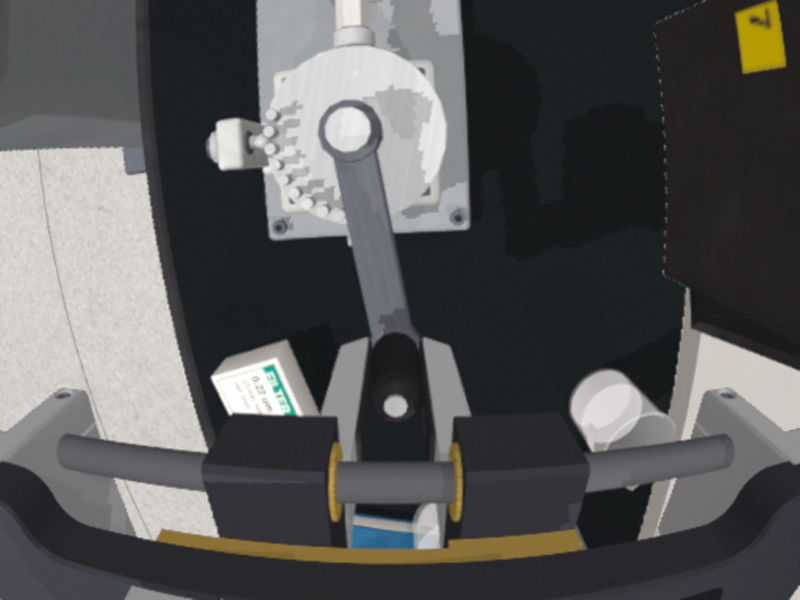

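The grip is held with its cap at (396,405) and the lever has turned about 12°, one click. I'll continue to about 36° along the arc.

step_arm(
  commands=[
    [-0.005,0.0,0,0,0,0],
    [-0.0105,0.001,0,0,0,0],
    [-0.0155,0.001,0,0,0,0],
    [-0.0205,0.001,0,0,0,0],
    [-0.0255,0.0005,0,0,0,0],
    [-0.0305,0.0,0,0,0,0],
    [-0.0355,-0.001,0,0,0,0],
    [-0.04,-0.002,0,0,0,0],
  ],
)

```text
time_s: 12.27
position: [0.468, -0.3201, 0.1975]
eef_rot: [3.135, -0.137, 0.005]
ft_force: [4.2, -5.1, -6.4]
gripper_width: 0.0193
```

```bash
python3 arc.py 36 39 42 45 47 48 49 50
```

```text
pos [ 0.46795548 -0.32007233  0.1974512 ] r 0.09549038543373793 lever deg 35.4860558011239 f [ 4.2 -5.1 -6.4] w 0.0192820069363076 t 12.2667 [ 0.33  0.67  0.35  1.86 -0.35  0.66  0.8 ]
36.0 [ 0.4673 -0.3193] [-0.0007 -0.0007  0.0004  0.0035 -0.0034  0.0002]
39.0 [ 0.4626 -0.3176] [-0.0055 -0.002   0.0004  0.0035 -0.0034  0.0002]
42.0 [ 0.4581 -0.3157] [-0.0102 -0.0035  0.0004  0.0035 -0.0034  0.0002]
45.0 [ 0.4536 -0.3135] [-0.0149 -0.0053  0.0004  0.0035 -0.0034  0.0002]
47.0 [ 0.4507 -0.3119] [-0.0179 -0.0066  0.0004  0.0035 -0.0034  0.0002]
48.0 [ 0.4492 -0.3111] [-0.0194 -0.0073  0.0004  0.0035 -0.0034  0.0002]
49.0 [ 0.4478 -0.3102] [-0.0209 -0.0081  0.0004  0.0035 -0.0034  0.0002]
50.0 [ 0.4464 -0.3093] [-0.0224 -0.0088  0.0003  0.0035 -0.0034  0.0002]
```

step_arm(
  commands=[
    [-0.003,-0.001,0,0,0,0],
    [-0.0055,-0.002,0,0,0,0],
    [-0.008,-0.003,0,0,0,0],
    [-0.0105,-0.0036,0,0,0,0],
    [-0.013,-0.0045,0,0,0,0],
    [-0.015,-0.0053,0,0,0,0],
    [-0.015,-0.0053,0,0,0,0],
  ],
)

```text
time_s: 12.85
position: [0.4537, -0.314, 0.1974]
eef_rot: [3.134, -0.136, 0.006]
ft_force: [3.6, -2.8, -4.6]
gripper_width: 0.0195
```

```bash
python3 - <<'E'
from h import *
from rig import arm
r=arm.read_camera("wrist"); np.savez("w12.npz",**r); im=r["img"][:,:,::-1]
cv2.imwrite("pics/w12.png",cv2.resize(im,(800,600),interpolation=cv2.INTER_CUBIC))
E
python3 arc.py 47 48 49
```

```text
pos [ 0.45371157 -0.3140521   0.19744544] r 0.09544166901768679 lever deg 44.77714421259182 f [ 3.7 -2.5 -4.7] w 0.019452950339067278 t 12.9 [ 0.33  0.66  0.34  1.9  -0.35  0.63  0.81]
47.0 [ 0.4507 -0.3119] [-0.0032 -0.0019  0.0004  0.0046 -0.0041  0.0001]
48.0 [ 0.4492 -0.3111] [-0.0047 -0.0026  0.0004  0.0046 -0.0041  0.0001]
49.0 [ 0.4478 -0.3102] [-0.0062 -0.0033  0.0004  0.0046 -0.0041  0.0001]
```

View pics/w12.png

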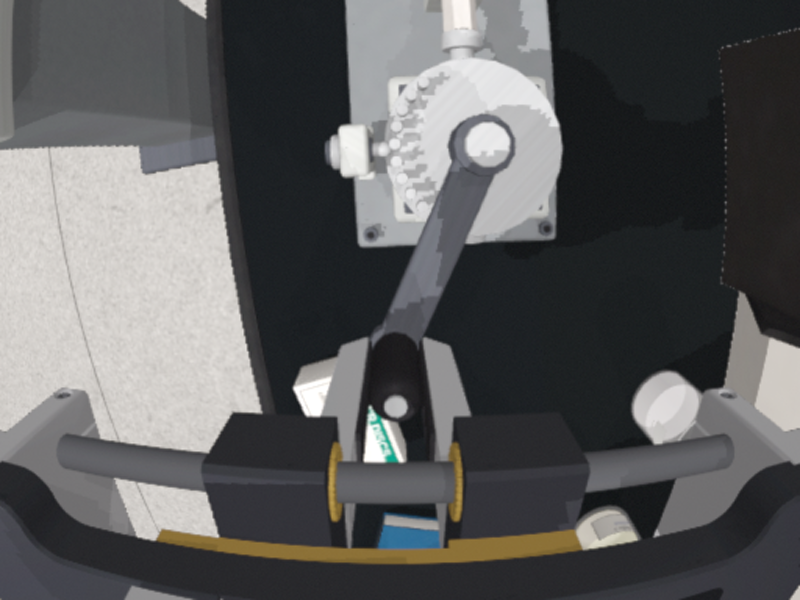

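Hub at (487,145), grip cap at (397,405), and the plunger at about (383,149) sits beside the pins. One small step to 48°.

step_arm(
  commands=[
    [-0.002,-0.001,0,0,0,0],
    [-0.004,-0.0022,0,0,0,0],
    [-0.0047,-0.0026,0,0,0,0],
    [-0.0047,-0.0026,0,0,0,0],
    [-0.0047,-0.0026,0,0,0,0],
    [-0.0047,-0.0026,0,0,0,0],
  ],
)

```text
time_s: 13.4
position: [0.4497, -0.3118, 0.1975]
eef_rot: [3.132, -0.137, 0.008]
ft_force: [4.7, -3.8, -5.2]
gripper_width: 0.0197
```

```bash
python3 - <<'E'
from h import *
from rig import arm
for n in ("wrist","top"):
    r=arm.read_camera(n); np.savez(n+"13.npz",**r); im=r["img"][:,:,::-1]
    if n=="wrist": cv2.imwrite("pics/w13.png",cv2.resize(im[0:270,160:400],None,fx=2.2,fy=2.2,interpolation=cv2.INTER_CUBIC))
    else: cv2.imwrite("pics/t13.png",cv2.resize(im[165:235,120:400],None,fx=2.8,fy=2.8,interpolation=cv2.INTER_CUBIC))
E
python3 arc.py 48 49
```

```text
pos [ 0.4497118  -0.3117754   0.19744722] r 0.09537018078589957 lever deg 47.5410011850079 f [ 4.5 -3.2 -6.1] w 0.01947242412183066 t 13.5 [ 0.33  0.65  0.34  1.92 -0.35  0.62  0.81]
48.0 [ 0.4492 -0.3111] [-0.0005 -0.0007  0.0004  0.006  -0.005   0.0001]
49.0 [ 0.4478 -0.3102] [-0.002  -0.0014  0.0004  0.006  -0.005   0.0001]
```

View pics/w13.png

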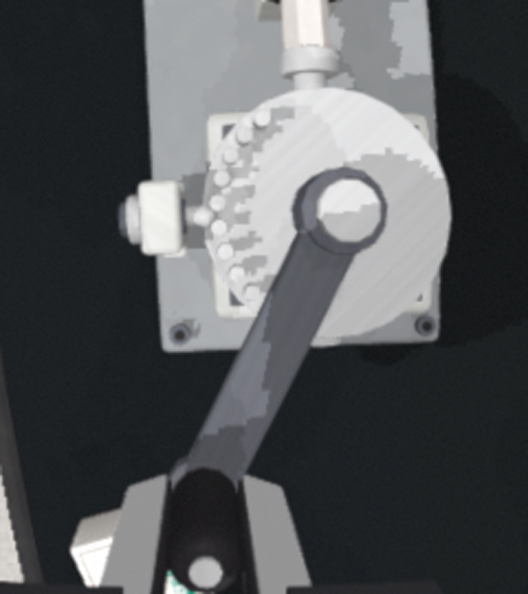

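View pics/t13.png

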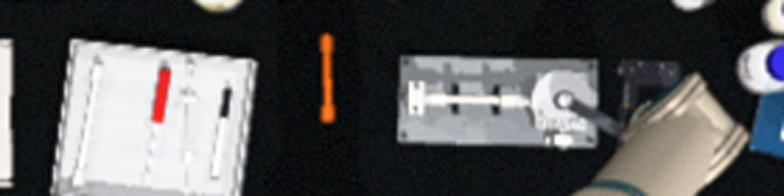

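The plunger ball at (203,215) sits centred between the 5th and 6th of the nine pins, at (217,203) and (219,228): that is notch 4. The arc reading is 47.5° and the nose is against the column at (305,60). A short hold, then I'll check it is steady.

step_arm(
  commands=[
    [0,0,0,0,0,0],
    [0,0,0,0,0,0],
    [0,0,0,0,0,0],
    [0,0,0,0,0,0],
  ],
)

```text
time_s: 13.83
position: [0.45, -0.3119, 0.1975]
eef_rot: [3.132, -0.136, 0.008]
ft_force: [4.2, -2.2, -5.3]
gripper_width: 0.0195
```

```bash
python3 - <<'E'
from h import *
from rig import arm
r=arm.read_camera("wrist"); im=r["img"][:,:,::-1]
cv2.imwrite("pics/w14.png",cv2.resize(im[0:270,160:400],None,fx=2.2,fy=2.2,interpolation=cv2.INTER_CUBIC))
print(np.abs(arm.get_obs()["joint_velocities"]).max())
E
python3 arc.py 48
```

```text
0.001114342264780743
pos [ 0.4499468  -0.31193061  0.19744288] r 0.09538681536482913 lever deg 47.372115044856045 f [ 4.7 -2.3 -5.4] w 0.019441753416303924 t 13.8833 [ 0.33  0.65  0.34  1.92 -0.35  0.62  0.81]
48.0 [ 0.4492 -0.3111] [-0.0008 -0.0008  0.0004  0.0064 -0.0054  0.0002]
```

View pics/w14.png

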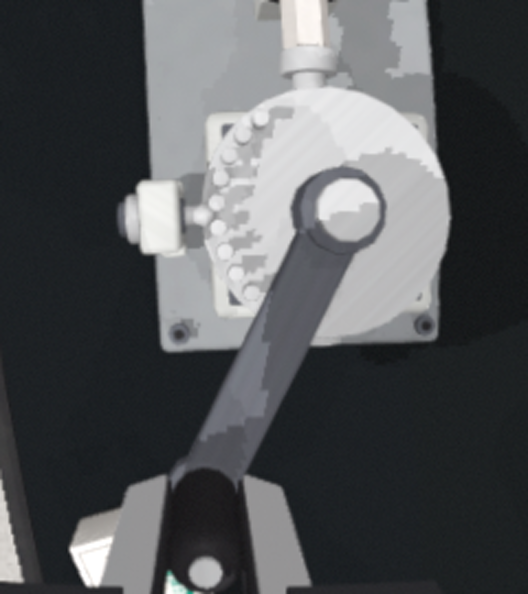

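It is steady: the plunger is still centred between pins 5 and 6, the grip is held, and the nose cup is on the column end at (308,62). I'm handing in.

Run:
```python
from rig import arm
print(arm.job_done())
```

```text
the job is handed in; nothing more can be done
None
```

I laid the short column in the V saddles and let go of it, then swung the lever to the fourth click. The arm is still holding it there for your locking pin. I handed in at about 14 s; no verdict is reported.

**Last checks**
- **Lever:** the arc reading is 47.4° against 48° for the fourth click. The plunger sits centred between the 5th and 6th pins, which is notch 4.
- **Grip:** the fingers are closed on it at 19.4 mm, set to squeeze at 30 N, with the arm at rest.
- **Column and nose:** after I let go, a close view showed the column seated in both Vs. At the end the nose was against its end. I could not measure the nose force; I expect about 9 N from the travel.
- **Other things:** the long column, driver, pen and syringe looked undisturbed in the last top view. I saw no bystander moved, though I did not measure them.

**One disagreement:** the saddles put the cradle at y = -0.115 m and the seat lip put it at -0.1175 m. I placed the column at -0.116 m, inside the end play either way, and saw a gap at both ends before clamping.

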